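Clamp the barrel in the tube clamp

TASK

Lay the round barrel with the square end caps into the open cradle of the tube clamp, without dropping it, so that the clamp sits about midway between the two end caps. Swing the clamp's hinged half over the barrel until it rests on it, then swing the bolt up into the slot at the end of the hinged half until it stands fully upright, with its knob over the slot. Let go of everything and leave the other things on the desk where they lie.

Things in the scene. Friction and masses are not known exactly. Their poses are not given: they have to be found in the camera images.
- barrel: Loose barrel, 0.25-0.5 kg: bare aluminium tube 40 mm in diameter, 130 mm long between two like, dark, square end caps (46 x 46 x 14 mm; 158 mm overall), lying on their flats. Origin: centre of its underside; its axis is body y, 23 mm above the origin. The middle 36 mm go into the clamp: grip the bare tube about 43 mm off the middle (11 mm from there to the cap for a 22 mm pad).
- barrel_mid (a point): Middle of the barrel, on its axis (23 mm above the desk as it lies at the start).
- clamp: Tube clamp, fixed to the desk: dark foot plate 150 x 90 x 12 mm with a grey half-round cradle open to the top. Origin: centre of the plate's underside; z up, y along the clamped tube. Cradle 36 mm wide in y, its lip 10 mm below the tube's axis. At +x the hinge of the hinged half (ears 43 mm wide in y, up to z = 72 mm), at -x the swing bolt.
- cradle_axis (a point): The point where the middle of the barrel belongs: on the tube's axis, mid cradle, 56 mm above the desk. Its axes are those of the clamp.
- half_hinge (a point): Middle of the hinge pin of the hinged half: at (50, 0, 64) mm in the clamp's frame; the pin runs along the clamp's y.
- half (a joint): Angle of the hinged upper half about half_hinge (rad): 0 = closed, lying on the barrel (which stops it there within 0.02); grows as it opens; open, leaning back at the start (1.85 to 2.2). Stiff hinge: it stays where it is left; about 2 N at its end moves it. Empty it can sink to -0.15. The half is 32 to 34 mm wide in y.
- half_lug (a point): Middle of the fork at the half's free end: two tines 10 mm wide, 22 mm long, 9 mm thick, 14 mm slot between, open at the end; 34 mm over both tines, to be pinched along the clamp's y. Closed, the point is at (-50, 0, 67) mm in the clamp's frame, (-100, 0, +3) mm from the hinge pin, and the fork's top at z = 71.5 mm.
- bolt_pivot (a point): Middle of the pivot pin of the swing bolt: at (-48, 0, 24) mm in the clamp's frame; the pin runs along the clamp's y.
- swingbolt (a joint): Angle of the swing bolt about bolt_pivot (rad): 0 = upright against its stop, home in the slot; grows as it leans out to the clamp's -x; 0.85 to 1.15 at the start. It stays where it is left; about 2 N at the knob moves it. It cannot pass through the hinged half: close that first, then the knob passes 4 mm above the fork.
- bolt_knob (a point): Grip point on the bolt's knurled steel knob, on the bolt's axis, 73.5 mm from bolt_pivot and 10 mm below the knob's end. Knob 25 mm in diameter, from 51.5 to 83.5 mm from the pivot; shank 9 mm in diameter.
- caliper: Bystander: digital caliper, 72 x 232 x 12 mm, lying near the front edge. Origin under its centre.
- ring_gauge: Bystander: plain steel ring gauge, 49 mm in diameter, 15 mm high, behind the work. Origin under its centre.
- eraser: Bystander: eraser, 20 x 46 x 12 mm, behind the work. Origin under its centre.
- screwdriver: Bystander: small screwdriver, 19 x 158 x 16 mm, at the right. Origin under its centre.

How it is judged:
By the outcome, as a careful person would: the job done as asked, in the order asked, and still so for the second after the job is handed in, with the robot touching nothing.
It also fails if it takes over 72 s, if anything falls off the work surface, if the arm or the gripper's body presses on something with over 40 N, if the wrist force passes 120 N, or if a joint passes its speed limit or range.

ROBOT

A 7-joint arm with a two-finger parallel gripper is mounted at the origin on a cart in front of the work surface, level with it; the furniture and walls round the work are solid. World frame = base frame: x ahead of the robot, y to its left, z up, the work surface at z = 0. Lengths are in mm, angles in rad, forces in N, time in s.
With the tool pointing down it reaches from about 400 to 875 mm from the base axis. Payload 19.3 kg.
Tool frame: the origin (TCP) lies midway between the tips of the shut fingers; the grasp point (between the pads) lies 19 mm behind it (robot.tcp_to_grasp is the distance from the TCP to the grasp point, in mm); z points along the fingers, y is the direction in which the jaws open and shut (so a half turn about z gives the same grasp; the last joint's range is limited). The gripper opens to 85 mm and grips with 20 to 120 N. Pads are 22 mm wide; open, the fingers measure 114 mm over their backs; the gripper's body (76 mm by 85 mm) begins 54 mm behind the grasp point. The pads swing forward as they close: fully open they stand 13 mm farther back than shut.
Start: joints at [-1.21, 0.521, -0.036, 1.599, 0.021, 1.021, -0.113], TCP at [261.015, 567.878, 231.291] pointing down, gripper open.
Joint ranges: [-2.91, 2.91], [-0.3, 2.13], [-1.5, 1.42], [0.17, 2.43], [-1.26, 4.41], [0.16, 1.93], [-2.52, 2.52]. Speed limits (rad/s): [1.89, 1.89, 2.39, 2.39, 3.01, 3.01, 3.01].

INTERFACE

Orientations are given as a 3x3 rotation matrix whose columns are the frame's x, y, z axes.
In Python, from workcell import robot, open_gripper, close, solver, viewer, job_done, sensors gives the robot as it stands. The module is installed in compiled form; this text tells all that it offers. Calls block until the motion is done:
- robot.goto(position, orientation): joint-space move of the TCP to a pose.
- robot.movel(position, ori=None, speed=150, f_stop=None): straight line of the TCP; ori=None keeps the orientation; speed is the mean speed in mm/s. With f_stop (N) it stops when the force on the tool has changed by that much, and returns True; else False.
- robot.move_j(angles): joint-space move.
- open_gripper() and close(): open the fingers fully, or close them until they stop; the grip force is fixed at half the most.
- robot.dwell(seconds).
- solver.inverse_kinematics(position, orientation): joint angles nearest the present ones, or None.
- viewer.grab_frame(name): name is "side" or "top" or "wrist"; returns a dict with "frame" (384x512x3 uint8, blue, green, red), "K" (3x3 intrinsics, pixels), "k1" (the pictures are not rectified: a ray, as slopes to the right and down, at radius r is drawn at 1 + k1 r^2 times it, then the intrinsics apply), "R" (3x3) and "t" (3): a world point X has camera coordinates R X + t. Camera axes: x right, y down, z forward; pixel columns grow to the right and rows downward; lengths in mm; the calibration is good to about 2 mm. A picture is of the moment at which its call begins. There is no depth.
A pose or a line that the arm cannot do raises robot.IKError and nothing moves.
- job_done(): hands the job in, once; it reports no verdict.
Readings, each from a call of its own:
- sensors.current_time_s(): time.
- sensors.current_joint_pos(): joint angles.
- sensors.current_joint_velocities(): joint speeds.
- sensors.current_tau(): joint torques, N m.
- sensors.current_tool_pos(): TCP position.
- sensors.current_orientation(): TCP orientation.
- sensors.current_ft_force(): force on the tool from outside, world axes, zero at the start.
- sensors.current_wrist_torque(): the same for the moment, N m.
- sensors.current_grip_width(): opening from 0.0 (shut) to 1.0 (fully open).
Only numpy, scipy, OpenCV 4.12 (cv2) and the standard library are available. Lean on these libraries where they do the work, as an engineer would, in place of code of your own. Each camera call takes 0.05 s, during which the arm holds its last target.

## Working session

There is one attempt and no reset: what is moved stays moved. The work goes in short steps, each a Python script; the robot and the scene stay as the last script left them, time stands still between calls to the robot, and variables do not carry over. Pictures are saved under pics/ and viewed, and the job is handed in when it is done.

```bash
ls; mkdir -p pics
cat > h.py <<'E'
import numpy as np, cv2, pickle
from workcell import robot, open_gripper, close, solver, viewer, job_done, sensors
def grab(name,tag):
    f=viewer.grab_frame(name); pickle.dump({k:np.array(v) for k,v in f.items()},open(f'pics/{tag}.pkl','wb')); cv2.imwrite(f'pics/{tag}.png',f['frame']); return f
def load(tag): return pickle.load(open(f'pics/{tag}.pkl','rb'))
def ray(f,u,v):
    K=np.array(f['K']);k1=float(f['k1']);R=np.array(f['R']);t=np.array(f['t']).ravel()
    d=np.array([(u-K[0,2])/K[0,0],(v-K[1,2])/K[1,1]]); s=d.copy()
    for _ in range(30): s=d/(1+k1*(s@s))
    return -R.T@t, R.T@np.array([s[0],s[1],1])
def atz(f,u,v,z):
    c,d=ray(f,u,v); return c+d*(z-c[2])/d[2]
def proj(f,X):
    K=np.array(f['K']);k1=float(f['k1']);R=np.array(f['R']);t=np.array(f['t']).ravel()
    p=R@np.array(X,float)+t; s=p[:2]/p[2]; s=s*(1+k1*(s@s)); return np.array([K[0,0]*s[0]+K[0,2],K[1,1]*s[1]+K[1,2]])
def crop(tag,x0,y0,x1,y1,sc,out):
    im=cv2.imread(f'pics/{tag}.png')[y0:y1,x0:x1]; cv2.imwrite(f'pics/{out}.png',cv2.resize(im,None,fx=sc,fy=sc,interpolation=cv2.INTER_CUBIC))
E
python3 - <<'E'
from h import *
for n in ["side","top","wrist"]:
    f=grab(n,n+'0'); print(n,-np.array(f['R']).T@np.array(f['t']).ravel(), np.array(f['R'])[2], f['k1'],np.array(f['K']).round(1).tolist())
print(sensors.current_time_s(), sensors.current_orientation(), sensors.current_tool_pos(), robot.tcp_to_grasp)
E
```

```text
pics
side [426.91649262 803.29001967 942.54272545] [ 0.09055967 -0.69233132 -0.71587449] -0.006165078067820043 [[404.3, 0.0, 250.2], [0.0, 404.3, 195.5], [0.0, 0.0, 1.0]]
top [333.13495981 -33.47821368 953.56548661] [ 0.19811166  0.01332308 -0.98008891] -0.09503379638851354 [[382.5, 0.0, 257.5], [0.0, 382.5, 194.3], [0.0, 0.0, 1.0]]
wrist [201.1881996  595.43106781 373.2682291 ] [ 0.23754044 -0.10990731 -0.96513984] -0.0331425581404778 [[305.9, 0.0, 258.7], [0.0, 305.9, 192.4], [0.0, 0.0, 1.0]]
0.15 [[-9.08633081e-01  4.17595301e-01 -2.98042660e-04]
 [ 4.17595403e-01  9.08632735e-01 -7.95772237e-04]
 [-6.14994293e-05 -8.47526225e-04 -9.99999639e-01]] [260.92587592 567.6550441  230.87490654] 18.700000000000003
```

View pics/top0.png

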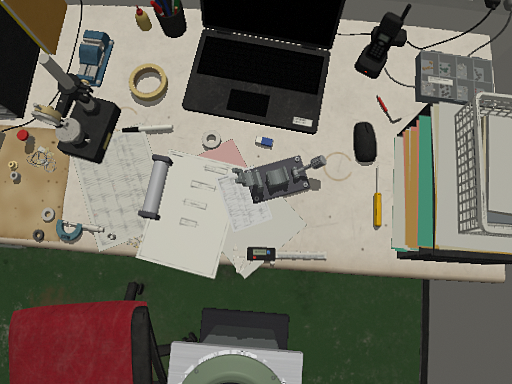

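View pics/side0.png

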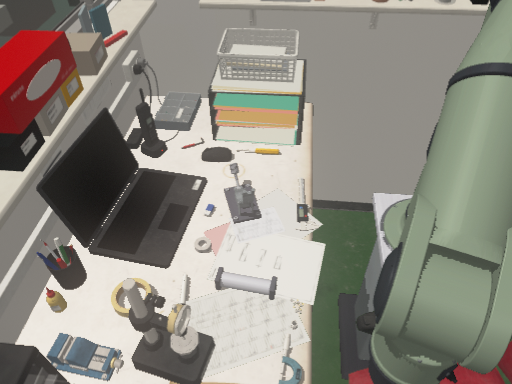

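The top view shows the barrel at about (155,187) and the clamp at (272,178), with its bolt leaning right to (318,161). I'll enlarge both.

Run:
```python
from h import *
crop('top0',120,140,220,240,6,'c1'); crop('top0',225,140,335,220,7,'c2')
crop('side0',200,150,330,320,4,'c3')
```

```text
(no output)
```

View pics/c1.png

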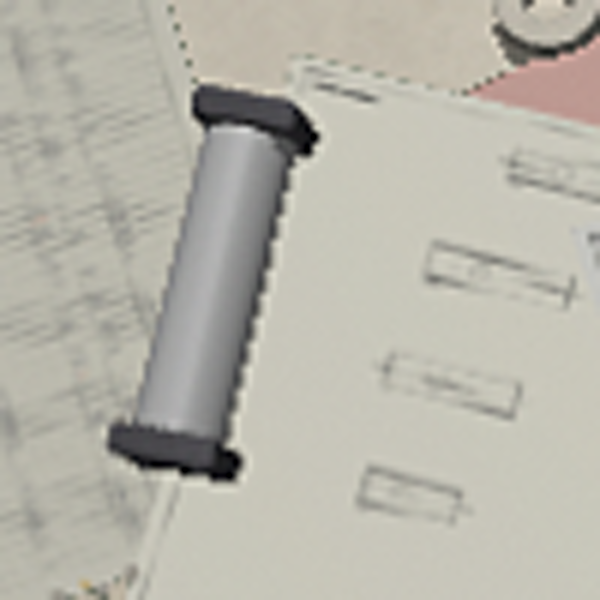

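View pics/c2.png

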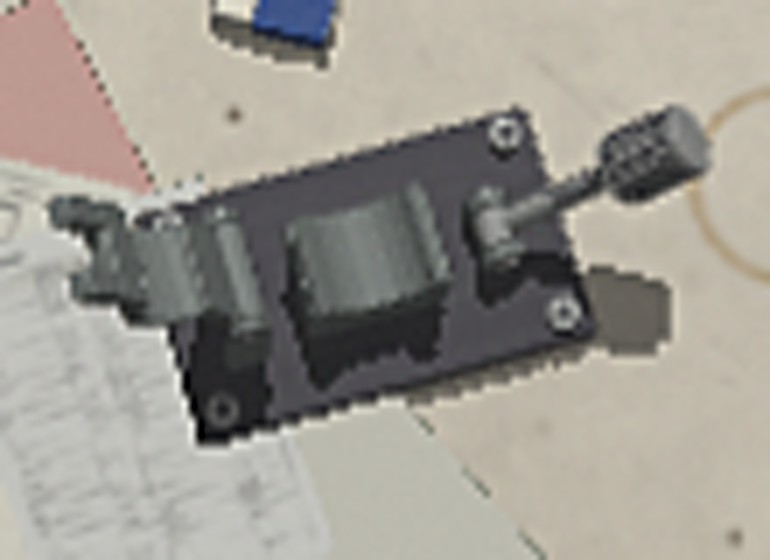

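View pics/c3.png

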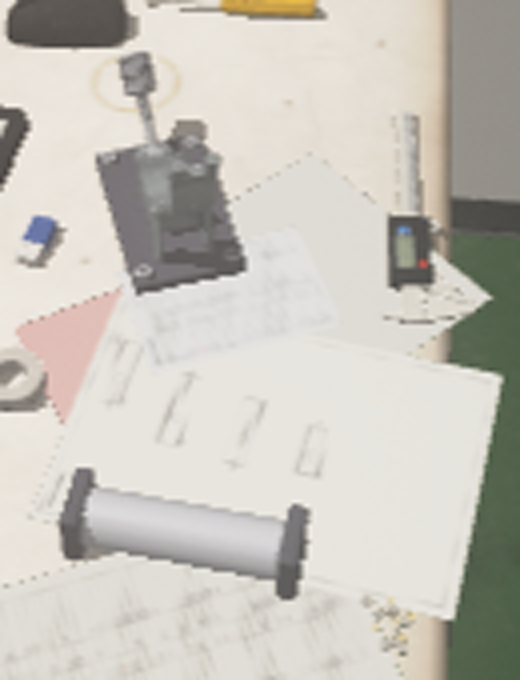

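Run:
```python
from h import *
f=load('top0'); s=load('side0')
T=lambda u,v,z:atz(f,120+u/6-.4,140+v/6-.4,z)
C=lambda u,v,z:atz(f,225+u/7-.4,140+v/7-.4,z)
print('cap tops', T(197,90,46),T(285,98,46),T(112,430,46),T(212,445,46))
print('tube ends', T(247,128,40),T(183,430,40))
print('plate', C(200,440,12),C(520,108,12),C(597,333,12))
S=lambda u,v,z:atz(s,200+u/4-.4,150+v/4-.4,z)
print('side plate', S(97,155,12),S(135,292,12),S(245,270,12))
print('side tube', S(85,515,30),S(285,545,30))
```

```text
cap tops [596.82223324 247.70483576  46.        ] [596.06397283 210.36730924  46.        ] [452.28444626 263.34998242  46.        ] [449.5033138  221.75547504  46.        ]
tube ends [583.6986983  226.25524668  40.        ] [455.41830585 236.11285387  40.        ]
plate [501.74424338 -11.57358664  12.        ] [ 634.31938236 -118.91014863   12.        ] [ 551.93112612 -151.31014295   12.        ]
side plate [ 634.28619441 -121.23254347   12.        ] [582.6247261   21.64367103  12.        ] [501.98951734  -8.23545695  12.        ]
side tube [585.45310426 230.65715882  30.        ] [452.85968038 240.101486    30.        ]
```

```bash
cat > model.py <<'E'
from h import *
def clampT(cx,cy,yaw): 
    c,s=np.cos(yaw),np.sin(yaw)
    return lambda p: np.array([cx+c*p[0]-s*p[1],cy+s*p[0]+c*p[1],p[2]])
def box(x0,x1,y0,y1,z0,z1):
    P=[(x,y,z) for x in(x0,x1) for y in (y0,y1) for z in (z0,z1)]
    return [(P[i],P[j]) for i in range(8) for j in range(i) if bin(i^j).count('1')==1]
def lines_clamp(th,be):
    L=[(a,b,(0,0,255)) for a,b in box(-75,75,-45,45,0,12)]
    a=np.array([-np.cos(th),np.sin(th)]);n=np.array([np.sin(th),np.cos(th)])
    def H(u,y,w): q=np.array([50,64])+u*a+w*n; return (q[0],y,q[1])
    L+= [(H(0,0,0),H(100,0,3),(0,255,255)),(H(100,-17,3),H(100,17,3),(0,255,255)),(H(0,-21,0),H(0,21,0),(0,255,0))]
    K=lambda r:(-48-r*np.sin(be),0,24+r*np.cos(be))
    L+=[(K(0),K(83.5),(255,0,255)),((-48-73.5*np.sin(be),-12.5,24+73.5*np.cos(be)),(-48-73.5*np.sin(be),12.5,24+73.5*np.cos(be)),(255,0,255))]
    return L
def lines_barrel():
    L=[]
    for s in (-1,1): L+=[(a,b,(0,0,255)) for a,b in box(-23,23,min(s*65,s*79),max(s*65,s*79),0,46)]
    return L
def overlay(tag,items,x0,y0,x1,y1,sc,out):
    f=load(tag); im=cv2.resize(f['frame'][y0:y1,x0:x1],None,fx=sc,fy=sc,interpolation=cv2.INTER_CUBIC)
    for T,L in items:
        for a,b,c in L:
            p=[tuple(int(round(v)) for v in ((proj(f,T(q))-[x0,y0]+.5)*sc)) for q in (a,b)]
            cv2.line(im,p[0],p[1],c,1,cv2.LINE_AA)
    cv2.imwrite(f'pics/{out}.png',im); return im
E
python3 - <<'E'
from model import *
it=[(clampT(568,-65.5,np.radians(109.8)),lines_clamp(2.0,1.0)),(clampT(519,233.5,np.radians(-4.3-90)),lines_barrel())]
a=overlay('top0',it,225,140,335,240,5,'o1');b=overlay('side0',it,215,155,275,235,6,'o2')
c=overlay('top0',it,120,140,190,230,5,'o3');d=overlay('side0',it,205,260,285,305,5,'o4')
def hs(ims):
    h=max(i.shape[0] for i in ims); return np.hstack([cv2.copyMakeBorder(i,0,h-i.shape[0],0,0,0) for i in ims])
cv2.imwrite('pics/oc.png',hs([a[:,:],]));cv2.imwrite('pics/ob.png',hs([c,d]))
E
```

```text
(no output)
```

View pics/oc.png

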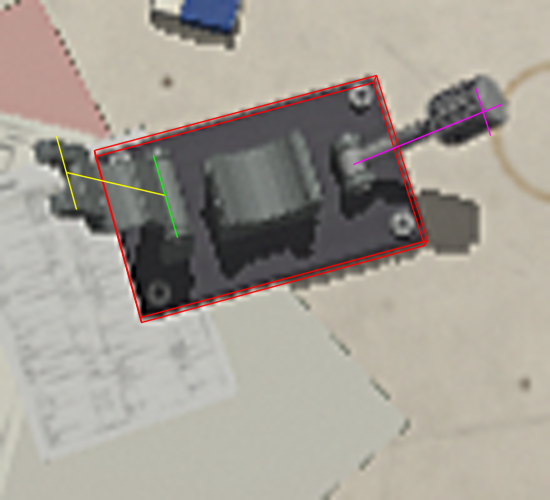

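View pics/o2.png

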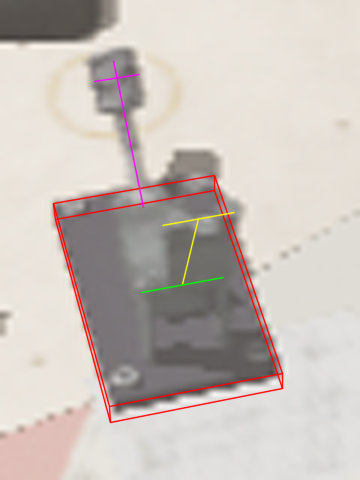

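View pics/ob.png

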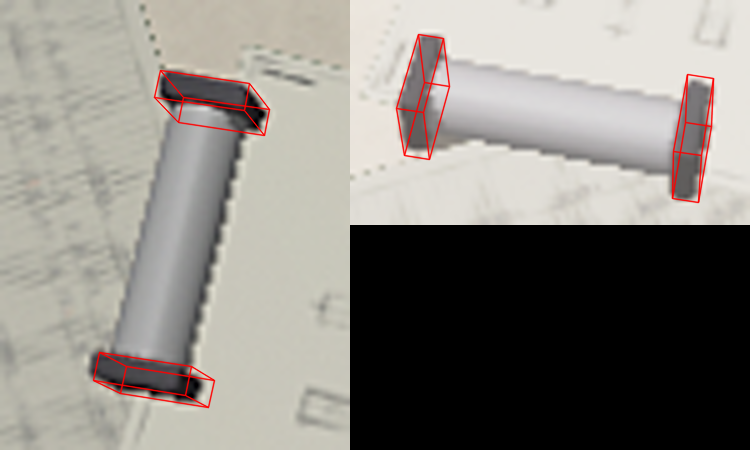

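The overlay matches the plate well. The barrel is about 2 mm off between views and the half's angle is unclear. A wrist picture from between the two should settle both, and it's on the way to the barrel.

```bash
cat >> h.py <<'E'
def down(xdir):
    x=np.array([xdir[0],xdir[1],0.]);x/=np.linalg.norm(x);z=np.array([0,0,-1.]);return np.column_stack([x,np.cross(z,x),z])
E
python3 - <<'E'
from h import *
a=np.radians(-4.3); R=down([-np.cos(a),-np.sin(a)])
p=[545,90,230]
print(solver.inverse_kinematics(p,R))
robot.goto(p,R); print(sensors.current_time_s(),sensors.current_tool_pos()); grab('wrist','w1')
crop('w1',0,0,512,384,1.5,'w1b')
E
```

```text
[-0.35695438  0.40979239  0.11550587  1.80059344 -0.05712406  0.93442483
  1.27878152]
2.15 [544.9267171   90.97383052 229.96887666]
```

View pics/w1b.png

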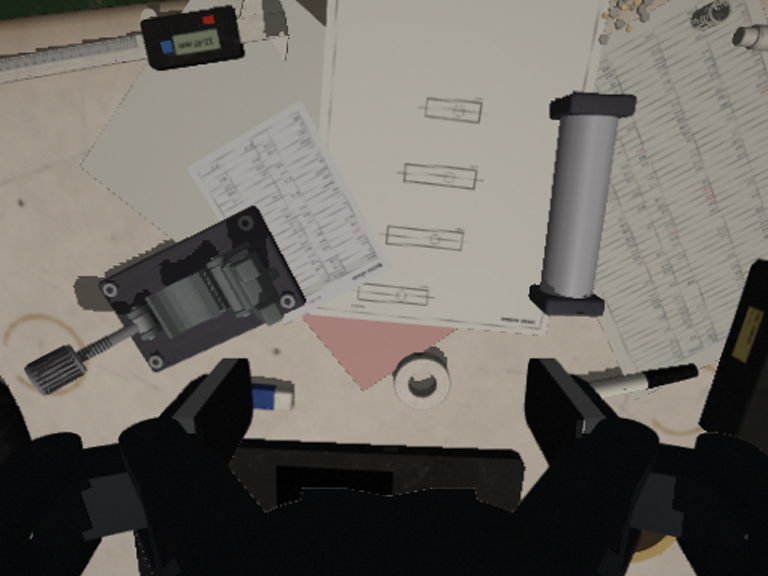

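Run:
```python
from model import *
it=[(clampT(568,-65.5,np.radians(109.8)),lines_clamp(2.0,1.0)),(clampT(519,233.5,np.radians(-4.3-90)),lines_barrel())]
a=overlay('w1',it,10,120,220,260,3.7,'o5');overlay('w1',it,340,50,440,220,3.3,'o6')
```

```text
(no output)
```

View pics/o5.png

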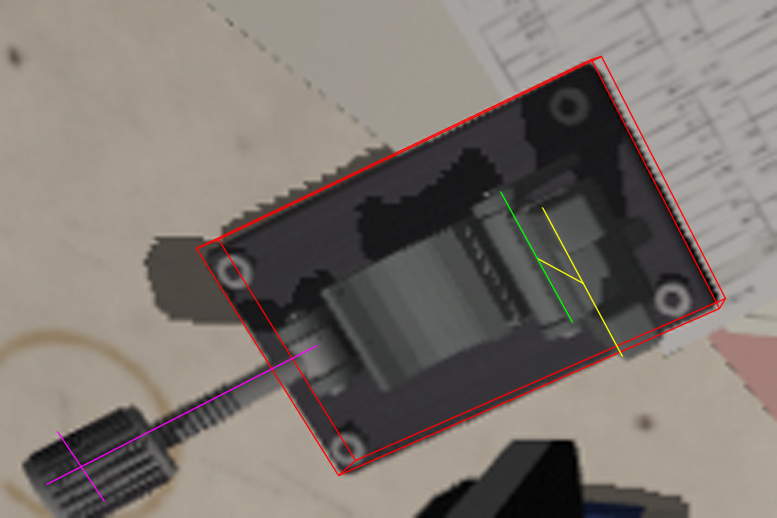

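View pics/o6.png

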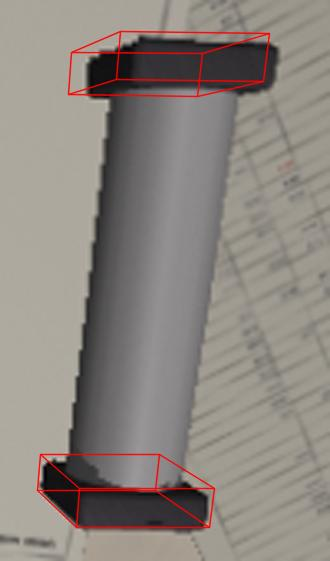

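Run:
```python
from model import *
crop('w1',125,155,205,225,9,'c4')
crop('side0',215,150,270,215,10,'c5')
crop('top0',225,160,275,200,12,'c6')
```

```text
(no output)
```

View pics/c4.png

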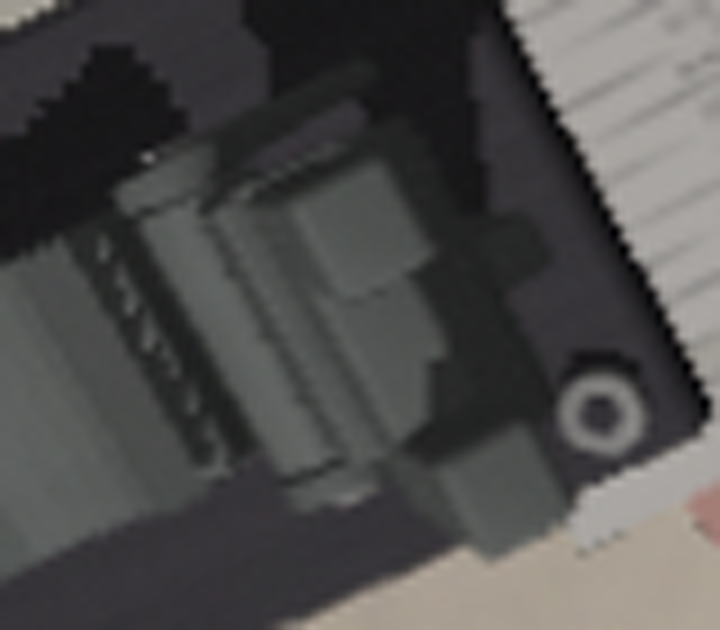

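View pics/c5.png

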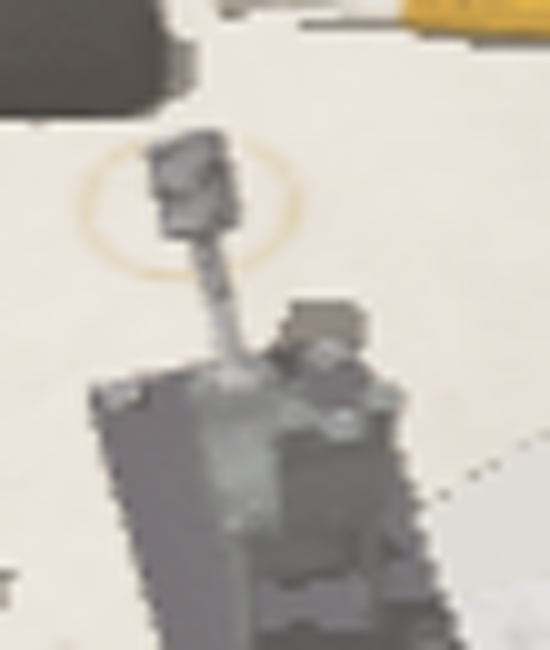

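View pics/c6.png

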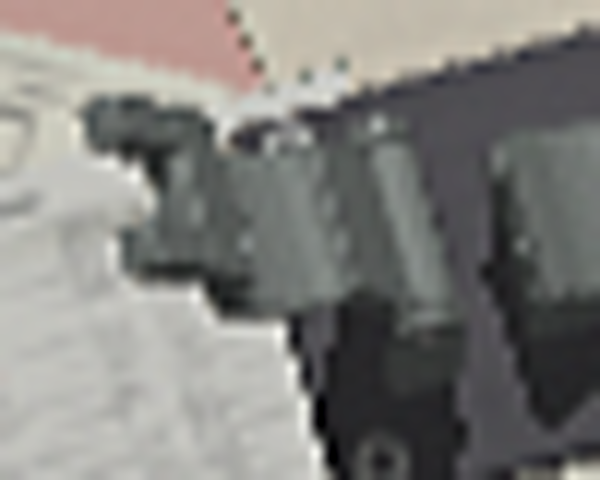

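Run:
```python
from model import *
w=load('w1');t=load('top0')
T=clampT(568,-65.5,np.radians(109.8))
print('obs wrist', 125+435/9-.5,155+357/9-.5,'tines',125+365/9-.5,155+225/9-.5,125+505/9-.5,155+490/9-.5,'top',233.7,175.1)
for th in (1.85,1.9,1.95,2,2.05,2.1,2.15,2.2):
    a=np.array([-np.cos(th),np.sin(th)]);n=np.array([np.sin(th),np.cos(th)])
    q=np.array([50,64])+111*a+3*n
    print(th,proj(w,T((q[0],0,q[1]))),[proj(w,T((q[0],y,q[1]))).round(1) for y in (12,-12)],proj(t,T((q[0],0,q[1]))))
```

```text
obs wrist 172.83333333333334 194.16666666666666 tines 165.05555555555554 179.5 180.61111111111111 208.94444444444446 top 233.7 175.1
1.85 [146.74314635 208.33153028] [array([138.2, 193.2]), array([155.1, 223.1])] [242.3442429  170.73684459]
1.9 [154.11542148 204.63322596] [array([145.7, 189.5]), array([162.3, 219.3])] [239.98508369 171.59118287]
1.95 [161.41298127 200.91800448] [array([153.1, 185.9]), array([169.5, 215.6])] [237.68475974 172.46195811]
2 [168.59179414 197.20925088] [array([160.5, 182.2]), array([176.5, 211.8])] [235.45083588 173.3460416 ]
2.05 [175.61038275 193.52952657] [array([167.6, 178.6]), array([183.4, 208.1])] [233.29048292 174.24028584]
2.1 [182.43038325 189.90024092] [array([174.6, 175.1]), array([190.1, 204.3])] [231.21044166 175.14154481]
2.15 [189.01699422 186.34137155] [array([181.4, 171.7]), array([196.5, 200.7])] [229.21699209 176.04669353]
2.2 [195.33930791 182.87123926] [array([187.9, 168.3]), array([202.6, 197.1])] [227.31592789 176.9526468 ]
```

Run:
```python
from model import *
it=[(clampT(568,-65.5,np.radians(109.8)),lines_clamp(2.04,1.0)),(clampT(520,235.3,np.radians(-5.7-90)),lines_barrel())]
a=overlay('w1',it,340,50,440,220,3.3,'o6');c=overlay('top0',it,120,140,190,230,4,'o3');d=overlay('side0',it,205,260,285,305,4,'o4')
e=overlay('w1',it,10,200,90,260,4,'o7')
h=560
im=np.zeros((600,800,3),np.uint8)
im[:a.shape[0],:a.shape[1]]=a; im[:360,330:610]=c; im[360:540,330:650]=d
cv2.imwrite('pics/ob2.png',im)
```

```text
(no output)
```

View pics/ob2.png

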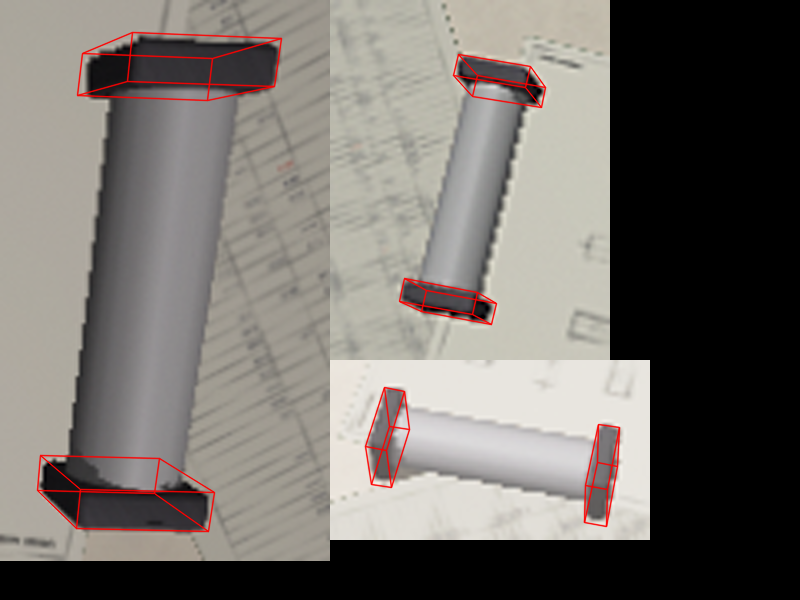

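View pics/o7.png

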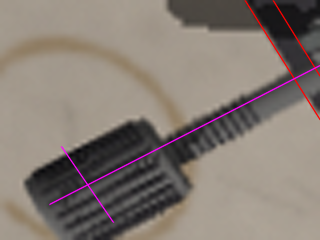

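Everything agrees: the half is at about 2.04 rad, the bolt about 1.0, and the barrel at (521,236) with a yaw of −6.2°. Now I'll grasp the end nearer the robot.

Run:
```python
from h import *
a=np.radians(-6.2); ax=np.array([np.cos(a),np.sin(a)]); R=down(-ax)
g=np.array([521,235.8])-43*ax
robot.goto([*g,90],R); robot.movel([*g,3],speed=120,f_stop=15)
print(sensors.current_tool_pos()); close(); print(sensors.current_grip_width(),sensors.current_ft_force())
robot.movel([*g,60],speed=120); print(sensors.current_ft_force(),sensors.current_grip_width(),sensors.current_time_s())
grab('wrist','w2');grab('side','s2')
```

```text
[478.71307129 240.45113799   3.63727027]
0.4537126631547786 [-2.24268361 -1.29861194 12.15050456]
[-0.28057663 -0.79041273 -2.75103668] 0.4518148093424204 5.0667
```

View pics/w2.png

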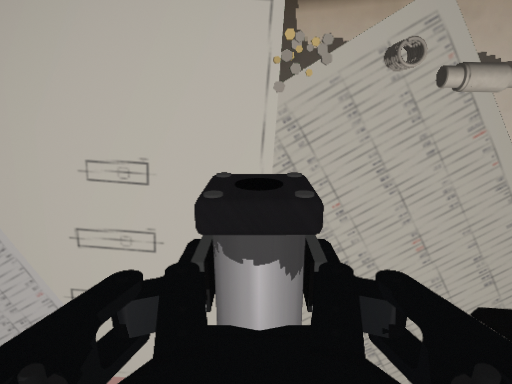

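View pics/s2.png

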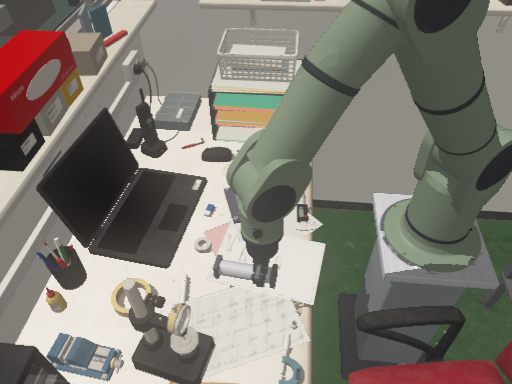

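Run:
```python
from h import *
f=load('w2'); R=sensors.current_orientation(); p=sensors.current_tool_pos()
R=np.array(R)
for d in (22,36):
  for zz in (23,-23):
    for y in(-23,23):
      X=p+R[:,0]*d+R[:,1]*y+np.array([0,0,19.4+zz]); print(d,zz,y,proj(f,X).round(1))
crop('w2',180,160,340,250,5,'c7')
```

```text
22 23 -23 [193.1 236.8]
22 23 23 [322.6 236.7]
22 -23 -23 [212.1 199.9]
22 -23 23 [304.1 199.8]
36 23 -23 [190.7 199. ]
36 23 23 [324.8 198.9]
36 -23 -23 [210.9 172.4]
36 -23 23 [305.1 172.3]
```

View pics/c7.png

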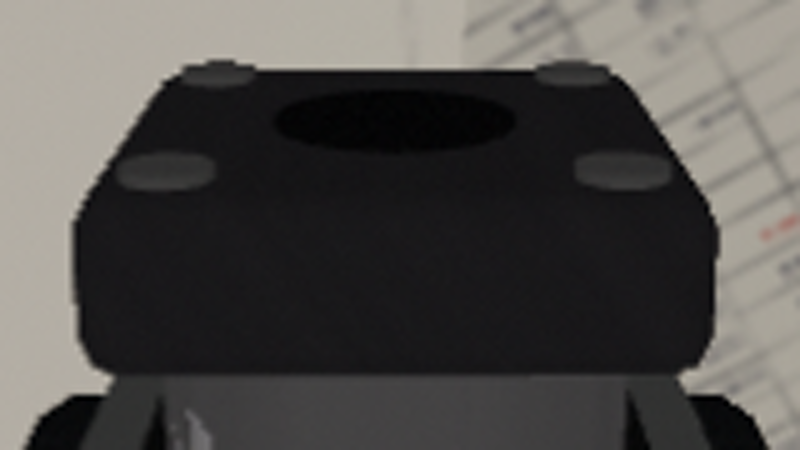

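```bash
cat >> h.py <<'E'
CX,CY,YAW=568.,-65.5,np.radians(109.8)
XC=np.array([np.cos(YAW),np.sin(YAW)]);YC=np.array([-np.sin(YAW),np.cos(YAW)])
def W(x,y,z): return np.array([*(np.array([CX,CY])+x*XC+y*YC),z])
E
python3 - <<'E'
from h import *
p=sensors.current_tool_pos(); robot.movel([p[0],p[1],215],speed=200)
R=down(YC)
robot.goto(W(0,43,215),R); print(sensors.current_tool_pos(),W(0,43,215),sensors.current_joint_pos())
robot.movel(W(0,43,75),speed=150)
print(sensors.current_time_s(),sensors.current_ft_force()); 
for n in('top','side','wrist'): grab(n,n+'3')
crop('top3',200,100,360,220,4,'a1');crop('side3',190,130,330,240,5,'a2')
E
```

```text
[527.61328232 -78.89104552 214.6105006 ] [527.54212693 -80.06573057 215.        ] [-0.02383553  0.39808285  0.08093476  1.86275895 -0.04113318  0.88293154
  1.9940188 ]
8.4083 [-0.15325226 -0.29505113 -1.56522685]
```

View pics/a1.png

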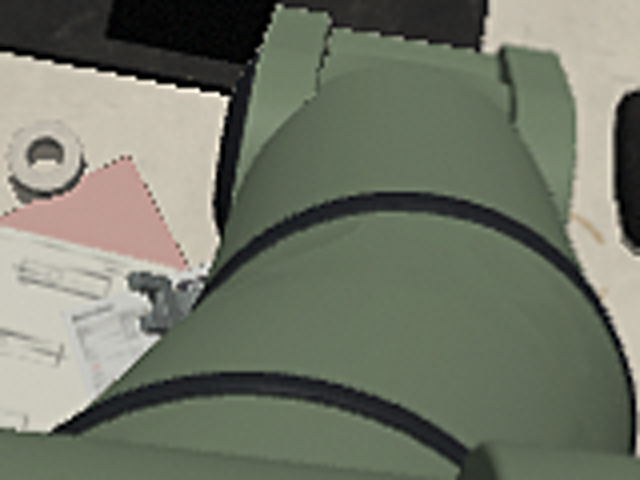

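View pics/a2.png

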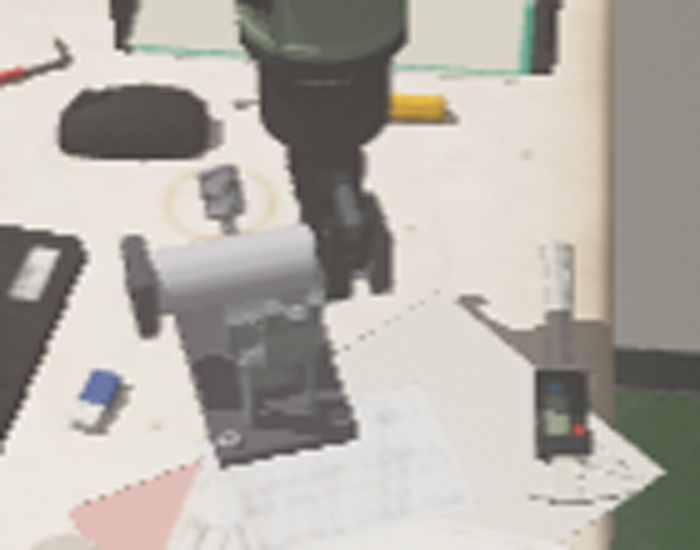

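View pics/wrist3.png

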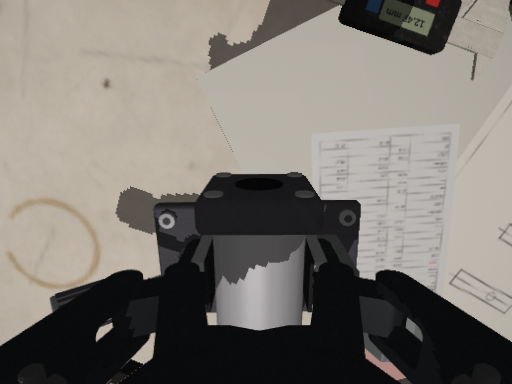

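In the wrist picture the cap is at column 259 and the plate screws are centred at 257.5, nearly parallel. It's aligned, so I'll lower it.

Run:
```python
from h import *
R=down(YC)
robot.movel(W(0,43,48),R,speed=80); robot.dwell(0.3)
p=sensors.current_tool_pos(); print((p[:2]-[CX,CY])@XC,(p[:2]-[CX,CY])@YC,p[2],sensors.current_ft_force())
print(robot.movel(W(0,43,34),R,speed=25,f_stop=8))
p=sensors.current_tool_pos(); print((p[:2]-[CX,CY])@XC,(p[:2]-[CX,CY])@YC,p[2],sensors.current_ft_force(),sensors.current_wrist_torque(),sensors.current_time_s())
grab('side','s4');crop('s4',190,130,330,240,5,'a3')
```

```text
-0.06918178642508462 42.818651157722385 48.30711662506455 [-0.85594463 -0.47010865 -2.0124423 ]
True
-0.7478125485962595 42.94218812283287 36.559822000962626 [ 3.08719321 -3.10319131  2.57712032] [-0.45914055 -0.4725929  -0.12668301] 9.8083
```

View pics/a3.png

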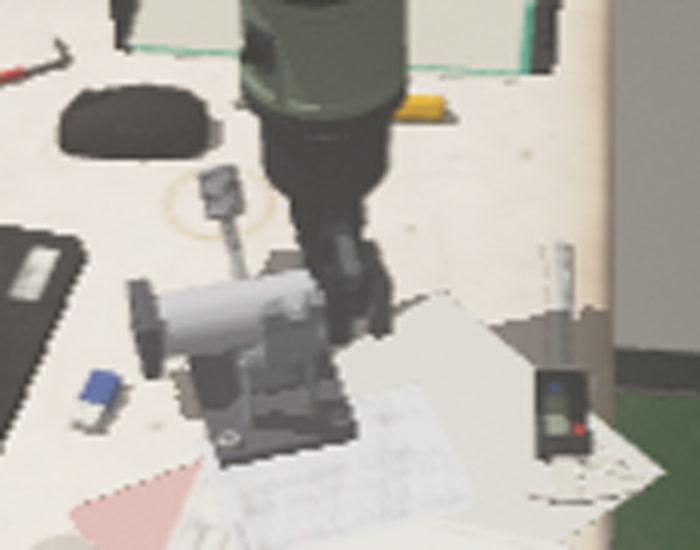

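It stopped at z = 36.56 against an expected 36.6, so it is seated. Release, rise and look.

Run:
```python
from h import *
R=down(YC)
robot.movel(W(0,43,36),R,speed=10,f_stop=6)
open_gripper(); print(sensors.current_ft_force(),sensors.current_grip_width())
robot.movel(W(0,43,150),R,speed=180)
# move aside toward -yc... rise and shift back to view
robot.movel(W(-40,90,250),R,speed=220)
print(sensors.current_time_s()); grab('wrist','w5'); grab('side','s5')
```

```text
[-0.35727895  0.29071193  0.34562746] 1.0007251275705353
12.1
```

View pics/w5.png

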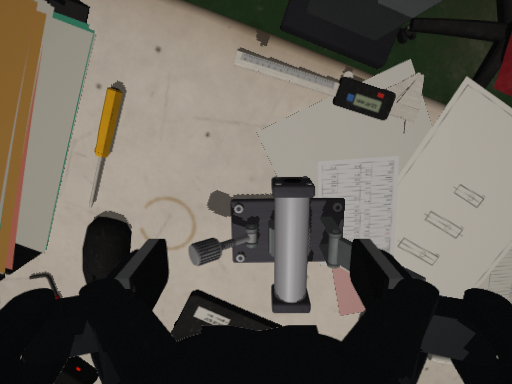

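Run:
```python
from h import *
crop('s5',190,130,330,240,5,'a4')
```

```text
(no output)
```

View pics/a4.png

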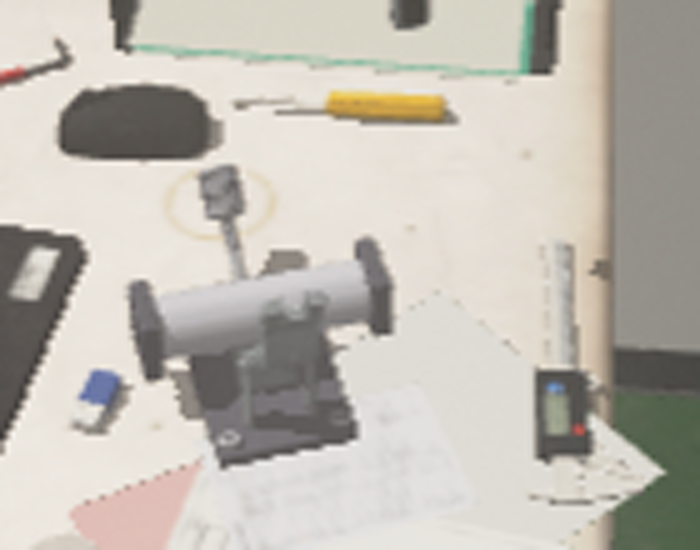

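The barrel lies level in the cradle. I'll check its position along the axis, and the bolt and half, with the overlay.

Run:
```python
from model import *
T=clampT(CX,CY,YAW)
B=[]
for s in (-1,1): B+=[(a,b,(0,255,0)) for a,b in box(-23,23,min(s*65,s*79),max(s*65,s*79),33,79)]
overlay('w5',[(T,lines_clamp(2.04,1.02)+B)],180,165,380,320,4,'o8')
```

```text
(no output)
```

View pics/o8.png

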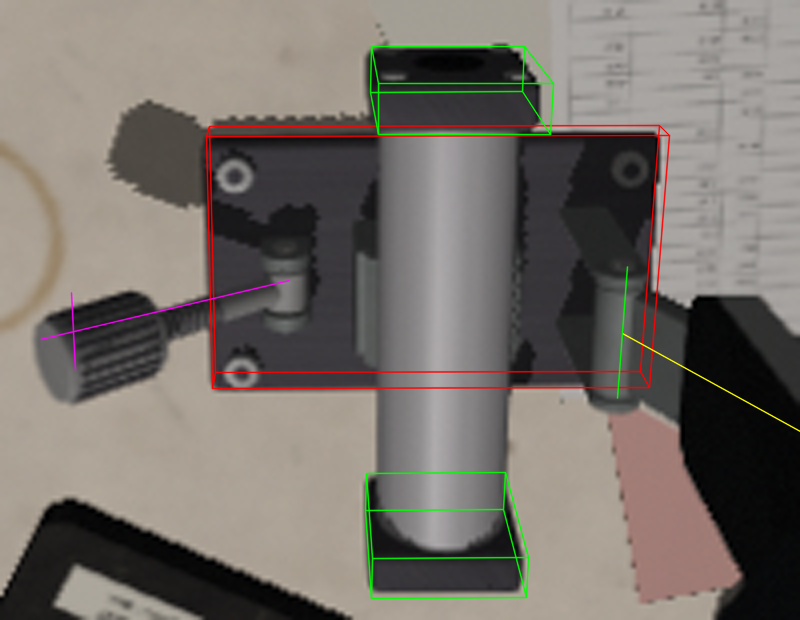

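Run:
```python
from model import *
T=clampT(CX,CY,YAW)
a=load('w5');b=load('w1');t=load('top0');s=load('side0')
for be in (.8,.85,.9,.95,1.,1.05):
    X=T((-48-83.5*np.sin(be),0,24+83.5*np.cos(be)));P=T((-48-51.5*np.sin(be),0,24+51.5*np.cos(be)))
    print(be,*[proj(f,X).round(1) for f in(a,b,t,s)],*[proj(f,P).round(1) for f in(a,b)])
print('pivot',proj(a,T((-48,0,24))))
```

```text
0.8 [196.9 255.1] [ 20.6 252.3] [321.5 159.7] [233.8 163.5] [219.9 246.4] [ 51.4 235.9]
0.85 [194.9 253.8] [ 20.6 252. ] [322.5 159.8] [233.6 163.7] [218.7 245.7] [ 51.2 235.9]
0.9 [193.1 252.5] [ 20.8 251.6] [323.3 159.9] [233.5 163.9] [217.5 245. ] [ 51.2 235.7]
0.95 [191.5 251.2] [ 21.2 251. ] [324. 160.] [233.4 164.2] [216.4 244.3] [ 51.2 235.5]
1.0 [190.1 249.9] [ 21.8 250.4] [324.7 160.2] [233.3 164.5] [215.4 243.6] [ 51.4 235.2]
1.05 [188.9 248.5] [ 22.6 249.7] [325.3 160.4] [233.2 164.9] [214.6 242.8] [ 51.7 234.9]
pivot [251.85384258 234.47015576]
```

Bolt β ≈ 0.87, from the wrist and top views. Next I'll pinch the fork and look before swinging.

```bash
cat >> h.py <<'E'
def lug(th,u=100,w=3): return np.array([50-u*np.cos(th)+w*np.sin(th),0,64+u*np.sin(th)+w*np.cos(th)])
def fr(): 
    p=sensors.current_tool_pos(); d=p[:2]-[CX,CY]; return np.array([d@XC,d@YC,p[2]]).round(2), sensors.current_ft_force().round(1), round(float(sensors.current_time_s()),2)
E
python3 - <<'E'
from h import *
R=down(XC); L=lug(2.04); print(L)
q=solver.inverse_kinematics(W(L[0],0,240),R); print(q)
robot.goto(W(L[0],0,240),R); robot.movel(W(L[0],0,L[2]-20),R,speed=150,f_stop=12)
print(fr()); grab('wrist','w6'); grab('side','s6'); crop('s6',190,100,330,240,4,'a5')
E
```

```text
[ 97.89340217   0.         151.83633661]
[-0.43706206  0.38937944  0.36753343  1.84127738 -0.16953185  0.94149956
  0.35111742]
(array([ 97.64,  -0.4 , 132.56]), array([ 0.3, -0.6, -0.5]), 14.68)
```

View pics/w6.png

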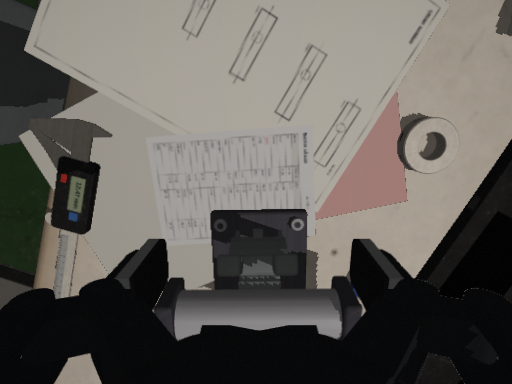

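View pics/a5.png

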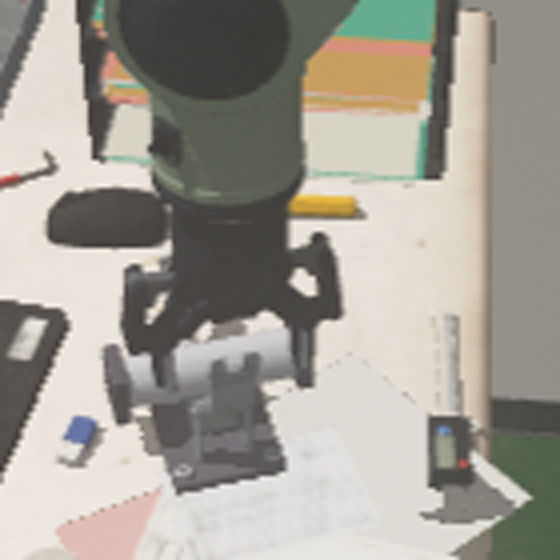

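Run:
```python
from model import *
T=clampT(CX,CY,YAW)
overlay('w6',[(T,lines_clamp(2.04,.87))],160,190,360,330,4,'o9')
overlay('s6',[(T,lines_clamp(2.04,.87))],210,160,290,230,9,'o10')
```

```text
(no output)
```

View pics/o9.png

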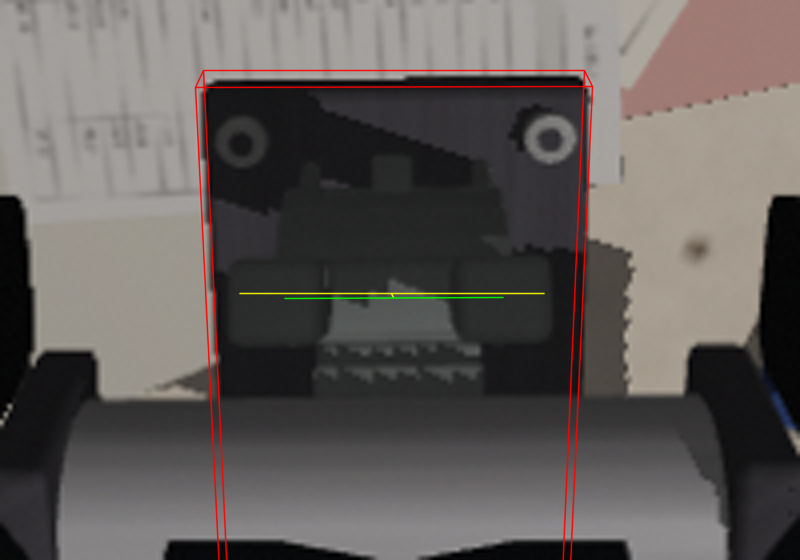

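View pics/o10.png

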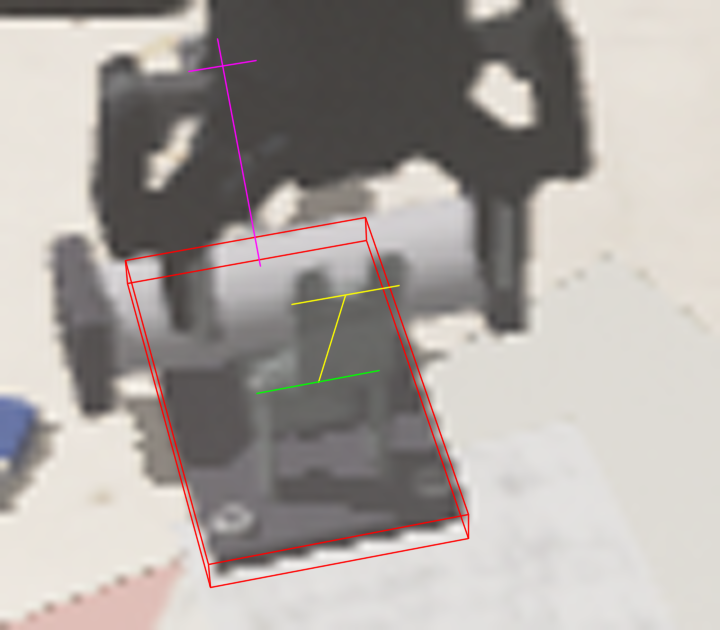

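The fork lies centred between the fingers, with its centre at (390,297) in the overlay, on the model. Pinch it and swing along the arc.

Run:
```python
from h import *
R=down(XC)
close(); print('grip',sensors.current_grip_width(),fr())
w=sensors.current_grip_width()
for th in np.arange(2.04,1.2,-0.14)[1:]:
    L=lug(th); robot.movel(W(L[0],0,L[2]-20),R,speed=90,f_stop=45)
    p,f,t=fr(); print(round(th,2),p-np.array([L[0],0,L[2]-20]).round(1),f,t,round(float(sensors.current_grip_width()),3))
    if np.linalg.norm(f)>40: break
grab('wrist','w7'); grab('side','s7'); crop('s7',190,100,330,240,4,'a6')
```

```text
grip 0.3874879790899531 (array([ 98.18,   0.16, 132.09]), array([-5. ,  0.9,  7.2]), 15.31)
1.9 [0.49 0.06 0.03] [-2.4  2.9  5. ] 15.62 0.384
1.76 [ 0.29 -0.07 -0.05] [-2.2  3.9  4.4] 15.93 0.384
1.62 [-0.06 -0.19 -0.01] [0.8 0.7 1. ] 16.23 0.387
1.48 [ 0.32 -0.3  -0.16] [ 3.2  1.9 -1.5] 16.54 0.385
1.34 [ 0.42 -0.45 -0.06] [ 2.9  4.6 -1.2] 16.85 0.382
```

View pics/a6.png

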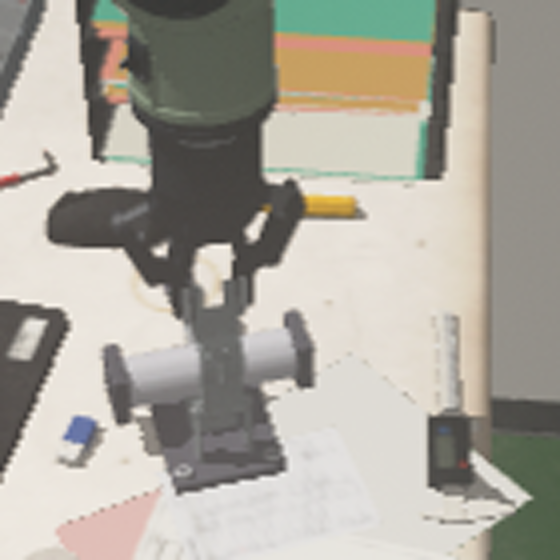

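View pics/w7.png

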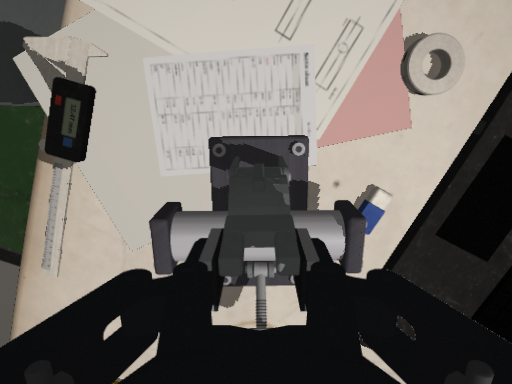

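Run:
```python
from h import *
R=down(XC)
for th in [1.2,1.06,.92,.78,.64,.5,.36,.22,.1]:
    L=lug(th); robot.movel(W(L[0],0,L[2]-20),R,speed=90,f_stop=45)
    p,f,t=fr(); print(round(th,2),p-np.array([L[0],0,L[2]-20]).round(1),f,t,round(float(sensors.current_grip_width()),3))
    if np.linalg.norm(f)>40: break
else:
    for th in [.03]:
        L=lug(th);robot.movel(W(L[0],0,L[2]-20),R,speed=40,f_stop=12);print(fr())
    L=lug(-0.05); print(robot.movel(W(L[0],0,L[2]-20),R,speed=15,f_stop=12),fr(),L[2]-20)
grab('wrist','w8'); grab('side','s8'); crop('s8',190,100,330,240,4,'a7')
```

```text
1.2 [ 0.17 -0.58 -0.13] [ 5.3  4.8 -1.9] 17.26 0.384
1.06 [ 0.22 -0.83  0.03] [4.9 5.  0.4] 17.57 0.384
0.92 [-0.06 -1.01  0.09] [4.8 3.1 0.8] 17.88 0.381
0.78 [-0.23 -1.18  0.18] [7.6 3.5 2.4] 18.18 0.383
0.64 [-0.52 -1.29  0.32] [7.6 0.8 3.2] 18.49 0.382
0.5 [-0.77 -1.53  0.42] [8.4 0.8 4.2] 18.8 0.384
0.36 [-0.8  -1.64  0.49] [9.1 1.4 3.8] 19.11 0.384
0.22 [-0.73 -1.65  0.34] [9.9 0.7 3.5] 19.42 0.386
0.1 [-0.77 -1.75  0.43] [9.2 0.1 4.4] 19.7 0.386
(array([-50.5 ,  -1.84,  50.62]), array([10.2,  0.7,  2.9]), 20.02)
False (array([-50.23,  -1.67,  42.61]), array([9.1, 0.9, 4.1]), 20.71) 41.998333854117064
```

View pics/a7.png

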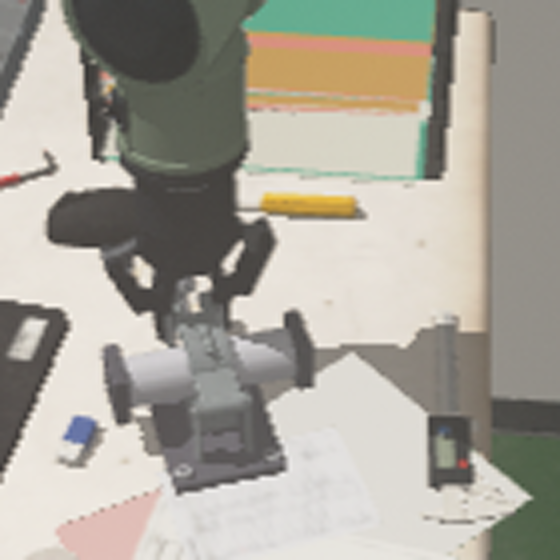

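View pics/w8.png

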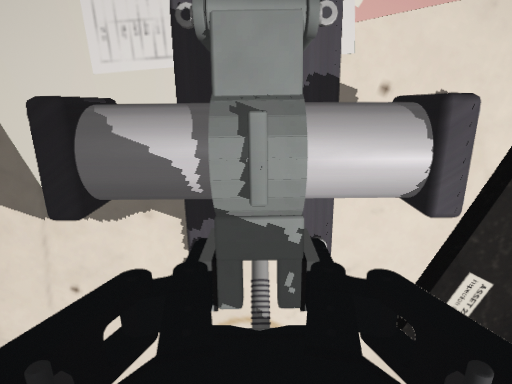

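The half looks nearly closed but no contact force has shown yet. I'll go on down slowly.

Run:
```python
from h import *
R=down(XC); p=sensors.current_tool_pos()
print(robot.movel([p[0],p[1],37],speed=10,f_stop=10),fr(),sensors.current_grip_width())
grab('side','s9'); grab('wrist','w9')
```

```text
True (array([-49.93,  -1.83,  39.32]), array([ 0.2, -0.7,  2.8]), 21.2) 0.3814575531364283
```

Run:
```python
from model import *
T=clampT(CX,CY,YAW)
overlay('s9',[(T,lines_clamp(0,.87))],215,150,290,225,8,'o11')
overlay('w9',[(T,lines_clamp(0,.87))],0,0,512,384,1.5,'o12')
```

```text
(no output)
```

View pics/o11.png

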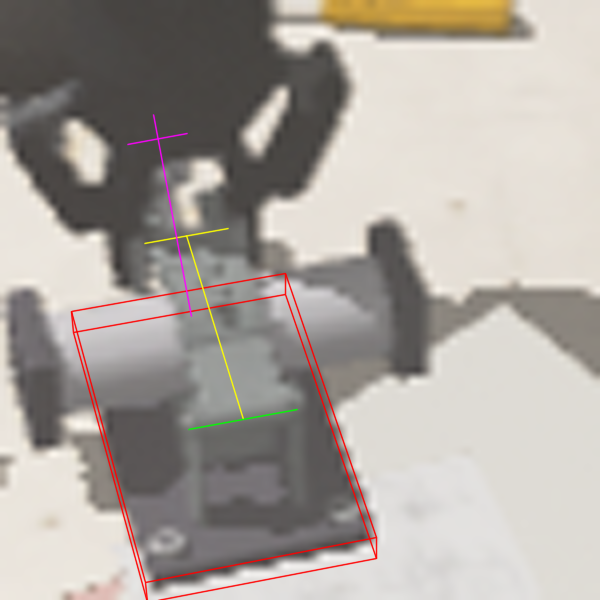

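View pics/o12.png

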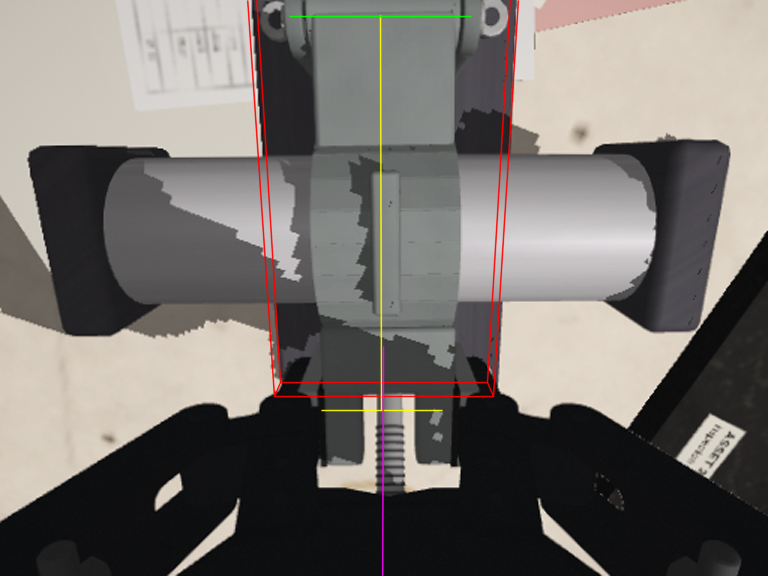

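Run:
```python
from model import *
T=clampT(CX,CY-0,YAW); f=load('w9'); f8=load('w8')
crop('w9',190,220,330,330,5.5,'c9')
for th in (-.05,0,.05,.1,.15,.2):
    def P(u,y,w):
        a=np.array([-np.cos(th),np.sin(th)]);n=np.array([np.sin(th),np.cos(th)]);q=np.array([50,64])+u*a+w*n
        return T((q[0],y,q[1]))
    # top edge of tine ends, root
    print(th,[((proj(f,P(u,y,7.5))-[190,220]+.5)*5.5).round(0) for u,y in((111,17),(111,-17),(111,7),(89,7),(89,-7))])
```

```text
-0.05 [array([138., 415.]), array([570., 415.]), array([265., 415.]), array([259., 167.]), array([447., 167.])]
0 [array([128., 455.]), array([578., 455.]), array([261., 455.]), array([254., 191.]), array([449., 191.])]
0.05 [array([117., 495.]), array([587., 495.]), array([255., 495.]), array([250., 214.]), array([452., 213.])]
0.1 [array([105., 535.]), array([597., 535.]), array([250., 535.]), array([245., 235.]), array([455., 235.])]
0.15 [array([ 91., 575.]), array([607., 575.]), array([243., 576.]), array([239., 255.]), array([458., 255.])]
0.2 [array([ 76., 615.]), array([619., 615.]), array([236., 615.]), array([233., 272.]), array([461., 272.])]
```

View pics/c9.png

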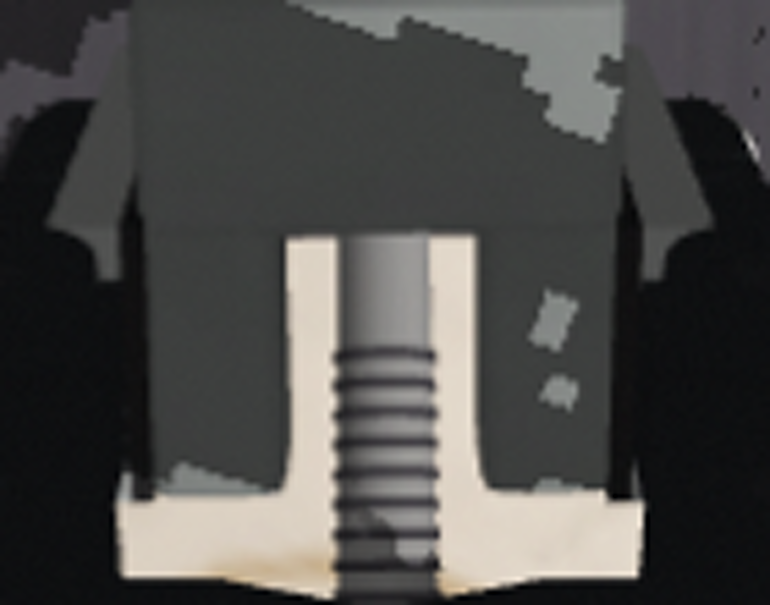

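By the picture the half is within a few hundredths of closed, but the pads slipped along the fork. I'll release, rise, and press on the fork from above with shut fingers: the contact height gives the angle.

Run:
```python
from h import *
R=down(XC)
open_gripper(); robot.movel(W(-50,0,105),R,speed=150); 
close(); print(sensors.current_grip_width()); robot.movel(W(-45,0,88),R,speed=100); robot.dwell(.2); print(fr())
print(robot.movel(W(-45,0,64),R,speed=20,f_stop=12),fr())
grab('side','s10');crop('s10',190,100,330,240,4,'a8')
```

```text
0.0002206081123523613
(array([-45.3 ,  -0.15,  88.42]), array([-0.5, -0.8, -0.2]), 23.75)
True (array([-4.553e+01, -5.000e-02,  7.035e+01]), array([-1.5,  0.6,  9.3]), 24.61)
```

View pics/a8.png

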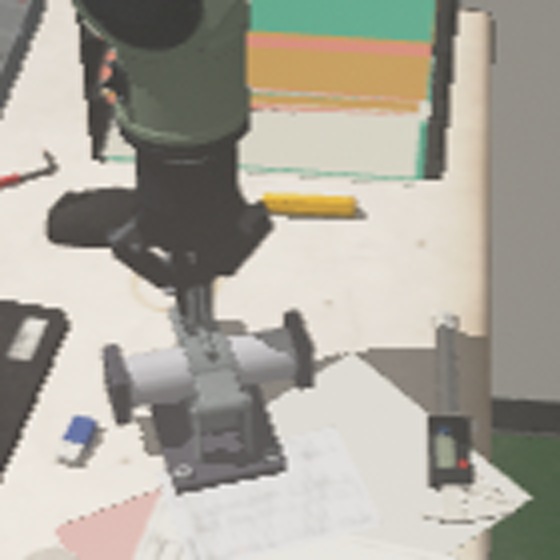

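Contact came at z = 70.35 against a nominal fork top of 71.5, and it held 12 N. So the half is closed on the barrel, at about −0.01 rad. Now the bolt.

```bash
cat >> h.py <<'E'
def knob(b,r=73.5): return np.array([-48-r*np.sin(b),0,24+r*np.cos(b)])
E
python3 - <<'E'
from h import *
R=down(XC)
robot.movel(W(-45,0,120),R,speed=150); open_gripper()
k=knob(.87); robot.movel(W(k[0],0,150),R,speed=180)
grab('wrist','w10')
robot.movel(W(k[0],0,k[2]-19),R,speed=100,f_stop=12); print(k,fr())
grab('wrist','w11');grab('side','s11');crop('s11',190,100,330,240,4,'a9')
E
```

```text
[-104.17817687    0.           71.39475122] (array([-104.43,   -0.32,   53.04]), array([-0.3, -0.4, -0.2]), 27.62)
```

View pics/w10.png

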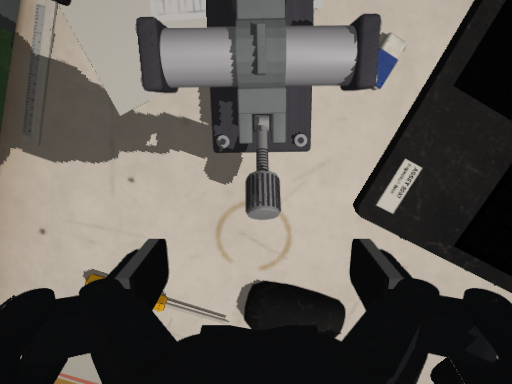

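View pics/w11.png

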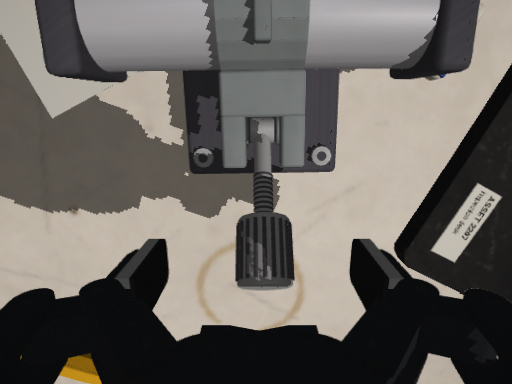

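View pics/a9.png

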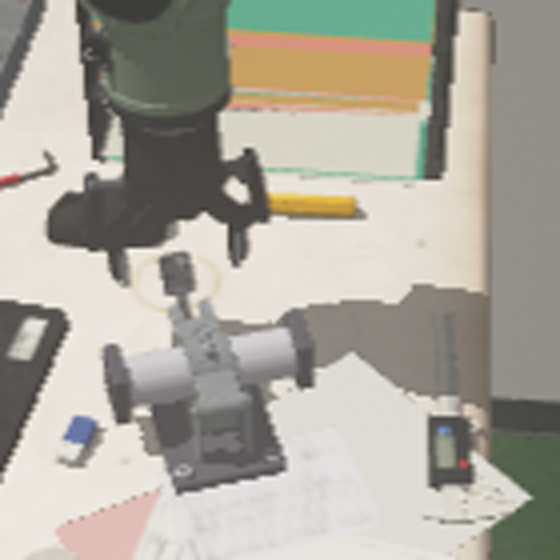

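Run:
```python
from h import *
f=load('w11')
for b in (.75,.8,.85,.9,.95,1.,1.05): print(b,[proj(f,W(*knob(b,r))).round(1) for r in (51.5,73.5,83.5)], proj(load('w10'),W(*knob(b,83.5))).round(1))
p=sensors.current_tool_pos();print(proj(f,p+[0,0,19]),proj(f,p+[0,0,24]))
```

```text
0.75 [array([257.4, 210.3]), array([257.4, 256.1]), array([257.4, 279.6])] [258.5 206.9]
0.8 [array([257.4, 212.8]), array([257.4, 258.8]), array([257.4, 282.2])] [258.5 209.6]
0.85 [array([257.5, 215. ]), array([257.4, 261.1]), array([257.4, 284.1])] [258.5 211.9]
0.9 [array([257.5, 216.9]), array([257.5, 262.8]), array([257.5, 285.5])] [258.5 214. ]
0.95 [array([257.5, 218.5]), array([257.5, 264. ]), array([257.5, 286.3])] [258.5 215.6]
1.0 [array([257.5, 219.7]), array([257.5, 264.8]), array([257.5, 286.6])] [258.6 217. ]
1.05 [array([257.5, 220.7]), array([257.6, 265.2]), array([257.6, 286.4])] [258.6 218.1]
[258.10994416 262.91190453] [258.10286843 268.51102516]
```

The knob, at column 264.5, is about 2 mm toward clamp −y, the same way the fork pulled the tool. I'll shift by −2 mm, pinch and swing.

Run:
```python
from h import *
R=down(XC); k=knob(.88); robot.movel(W(k[0],-2,k[2]-20),R,speed=60,f_stop=12)
close(); print('grip',sensors.current_grip_width(),fr())
for b in [.76,.64,.52,.40,.28,.16,.06]:
    k=knob(b); P=W(k[0],-2,k[2]-20); robot.movel(P,R,speed=70,f_stop=35)
    p,f,t=fr(); print(b,p-np.array([k[0],-2,k[2]-20]).round(1),f,t,round(float(sensors.current_grip_width()),3))
    if np.linalg.norm(f)>35: break
grab('wrist','w12');grab('side','s12');crop('s12',190,100,330,240,4,'a10')
```

```text
grip 0.2756193526256109 (array([-104.82,   -2.63,   51.06]), array([4.6, 1.2, 0.8]), 28.56)
0.76 [-0.06 -0.55  0.12] [ 4.5  0.8 -2.5] 28.83 0.275
0.64 [ 0.13 -0.49 -0.06] [ 5.3  2.  -0.9] 29.11 0.271
0.52 [ 0.01 -0.36 -0.18] [ 6.5  2.1 -4. ] 29.38 0.274
0.4 [-0.09 -0.21 -0.33] [ 6.1  1.4 -6.1] 29.66 0.272
0.28 [ 0.51 -0.21 -0.42] [ 5.5  3.8 -4.9] 29.93 0.27
0.16 [ 0.12 -0.13 -0.5 ] [ 5.6  3.5 -7.7] 30.21 0.263
0.06 [ 0.05  0.47 -0.29] [ 0.3  1.  -0.9] 30.47 0.002
```

View pics/w12.png

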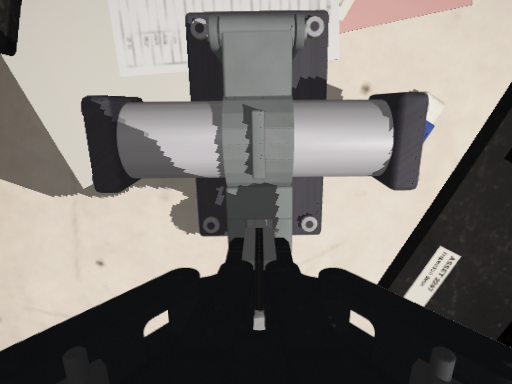

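View pics/a10.png

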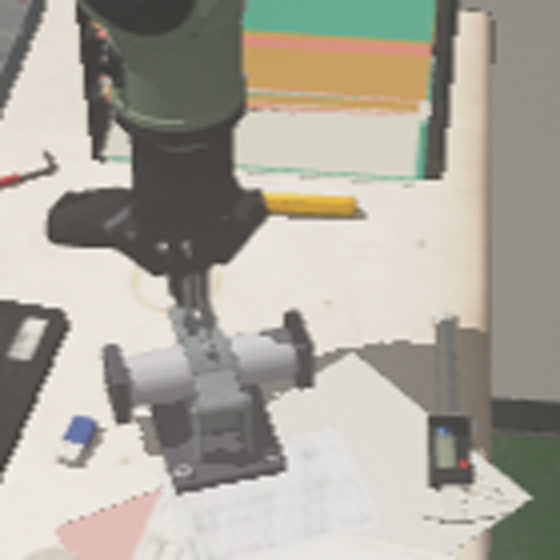

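The round knob squeezed out of the pads at around 0.16 rad. I'll rise and look for the bolt.

Run:
```python
from h import *
R=down(XC); p=sensors.current_tool_pos(); robot.movel([p[0],p[1],170],speed=180)
robot.movel(W(-100,0,190),R,speed=200); print(fr(),sensors.current_grip_width())
grab('wrist','w13');grab('side','s13');crop('s13',190,100,330,240,4,'a11');crop('w13',160,40,360,240,3,'c13')
for b in np.arange(0,.6,.1): print(round(b,1),[((proj(load('w13'),W(*knob(b,r))+0)-[160,40])*3).round(0) for r in(51.5,83.5)])
```

```text
(array([-100.46,    0.68,  188.82]), array([0.3, 0.4, 0.3]), 31.64) 0.0008809208988693519
0.0 [array([298., 261.]), array([298., 268.])]
0.1 [array([298., 280.]), array([298., 303.])]
0.2 [array([298., 298.]), array([298., 336.])]
0.3 [array([298., 316.]), array([298., 368.])]
0.4 [array([298., 332.]), array([298., 396.])]
0.5 [array([298., 348.]), array([298., 422.])]
```

View pics/c13.png

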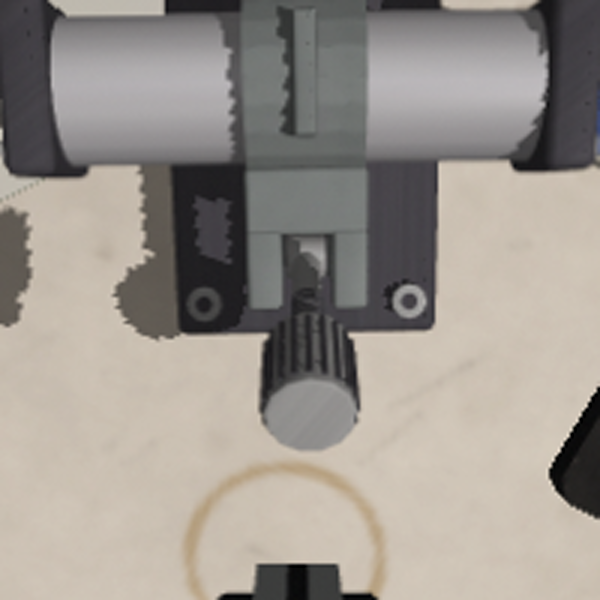

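View pics/a11.png

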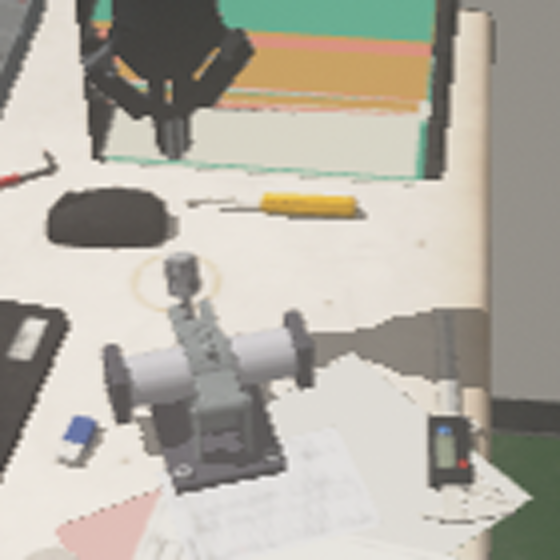

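The bolt leans at about 0.45 rad. I'll push the knob upright from outside with shut fingers, tips above the fork, until its stop resists.

Run:
```python
from h import *
R=down(XC)
robot.movel(W(-122,-2.5,150),R,speed=150); robot.movel(W(-122,-2.5,82),R,speed=120); robot.dwell(.15); print(fr())
robot.movel(W(-85,-2.5,82),R,speed=60,f_stop=25); print(fr())
print(robot.movel(W(-62,-2.5,82),R,speed=25,f_stop=15),fr(),sensors.current_ft_force()[:2]@XC)
grab('wrist','w14');grab('side','s14')
```

```text
(array([-122.22,   -2.93,   82.9 ]), array([-0.3,  0.2,  0.5]), 33.07)
(array([-84.92,  -2.51,  81.95]), array([-0.1, -0.3,  0.6]), 33.83)
True (array([-72.41,  -2.41,  82.16]), array([ 3.9, -4.4,  0.9]), 34.45) -5.425404986171152
```

View pics/w14.png

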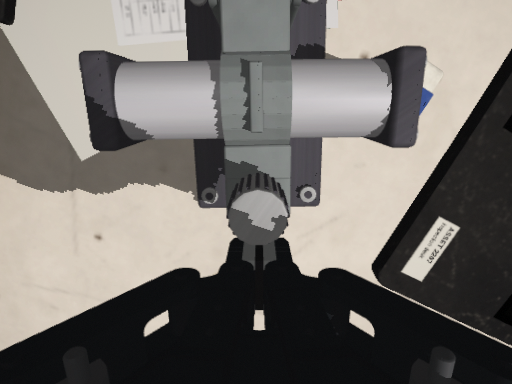

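Run:
```python
from h import *
R=down(XC)
for i in range(2):
    print(robot.movel(W(-64,-2.5,82),R,speed=12,f_stop=18),fr(),sensors.current_ft_force()[:2]@XC)
robot.movel(W(-95,-2.5,82),R,speed=80); robot.movel(W(-95,-2.5,190),R,speed=180); 
robot.movel(W(-120,0,220),R,speed=180); open_gripper(); print(fr())
grab('wrist','w15');grab('side','s15')
crop('w15',160,40,360,240,3,'c15');crop('s15',190,100,330,240,4,'a15')
for b in (0,.03,.06,.1,.2): print(round(b,2),[((proj(load('w15'),W(*knob(b,r))+0)-[160,40])*3).round(0) for r in(51.5,83.5)])
```

```text
True (array([-72.49,  -2.35,  82.22]), array([ 3.5, -4.2,  0.5]), 34.94) -5.094275342487955
True (array([-72.55,  -2.32,  82.34]), array([ 3.6, -4. , -0.7]), 35.34) -4.9891643310479346
(array([-1.1998e+02,  1.0000e-02,  2.2001e+02]), array([0.4, 0.5, 0.3]), 37.67)
0 [array([295., 189.]), array([295., 187.])]
0.03 [array([295., 194.]), array([295., 196.])]
0.06 [array([295., 200.]), array([295., 206.])]
0.1 [array([295., 207.]), array([295., 219.])]
0.2 [array([295., 224.]), array([295., 250.])]
```

View pics/c15.png

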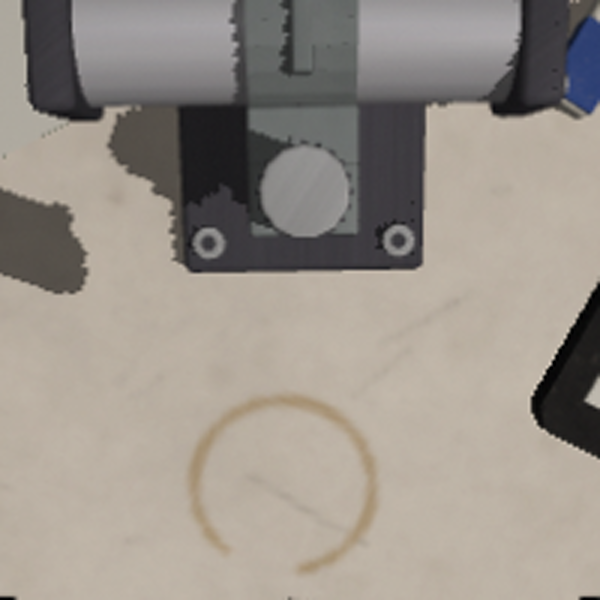

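View pics/a15.png

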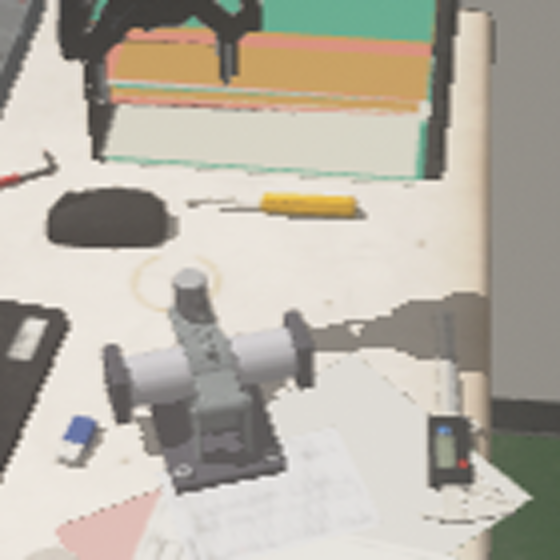

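The knob end is at row 191, where the model gives 187 for 0 rad and 196 for 0.03, and repeated pushes stopped at the same place. So the bolt is upright against its stop, and the half and barrel are in place. Handing in.

Run:
```python
from h import *
a=load('side0')['frame'].astype(int);b=load('s15')['frame'].astype(int)
d=np.abs(a-b).sum(2)
for n,X in dict(eraser=(640,-40,0),).items(): pass
for n,(x0,y0,x1,y1) in dict(eraser=(202,203,218,218),ring=(193,234,214,254),caliper=(294,178,312,224),driver=(236,146,285,156)).items(): print(n,d[y0:y1,x0:x1].mean().round(1))
print(fr()); job_done()
```

```text
eraser 1.5
ring 1.1
caliper 64.5
driver 1.9
(array([-120.  ,   -0.  ,  220.01]), array([ 0. , -1. ,  0.2]), 37.77)
the job is handed in; nothing more can be done
```

The job is handed in at about 38 s. The barrel lies in the cradle, the hinged half is closed on it, and the bolt stands upright with its knob over the slot. The gripper is open and clear of everything.

**How it went:** I gripped the barrel 43 mm off its middle and lowered it until it seated. I pinched the fork to swing the half over, and it slipped a few millimetres in the pads on the way. The round knob squeezed out of the fingers partway through the bolt swing. I then pushed it upright with shut fingers from outside until the stop resisted.

**Last checks:**
- **Barrel:** it touched down at the expected height. It sits midway to within about 1–2 mm by the wrist picture.
- **Hinged half:** pressing on the fork from above with 12 N met firm contact at 70.35 mm, against a nominal 71.5 mm. That puts it at about −0.01 rad, resting on the barrel.
- **Bolt:** repeated pushes stopped at the same place. The knob picture fits about 0.01 rad, which is within calibration error.
- **Bystanders:** the eraser, ring gauge and screwdriver are unchanged in the side picture.
- **Caliper:** the automatic comparison failed here (difference 64.5, against 1–2 for the others). By eye it is in the same place, with the arm's shadow now across it, and I never went near it. I did not confirm this any other way.

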